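Seat the eyepiece and hold it down for the thumbscrews

ROBOT

A 6-joint arm with a two-finger parallel gripper is mounted at the origin on the work surface. World frame = base frame: x ahead of the robot, y to its left, z up, the work surface at z = 0. Lengths are in m, angles in degrees, forces in N, time in s.
With the tool pointing down it reaches from about 0.25 to 0.725 m from the base axis. Payload 9.7 kg.
Tool frame: the origin (TCP) lies between the finger pads; the fingertips stand 11 mm ahead of it and the grasp point (between the pads) lies 8 mm behind it; z points along the fingers, x is the direction in which the jaws open and shut, and the axes are right-handed (so a half turn about z gives the same grasp; the last joint's range is limited). The gripper opens to 85 mm and grips with 20 to 120 N. Pads are 22 mm wide; open, the fingers measure 114 mm over their backs; the gripper's body (76 mm by 85 mm) begins 54 mm behind the grasp point. The pads swing forward as they close: fully open they stand 13 mm farther back than shut.
Start: joints at [-67.609, 4.979, 10.078, 95.1, 0, 90], TCP at [0.21, -0.509, 0.242] pointing down, gripper open.
Joint ranges: [-179.16, 179.16], [-48.56, 103.87], [-65.8, 70.77], [-126.05, 130.52], [-82.76, 87.17], [-180, 180]. Speed limits (degrees/s): [127.2, 127.2, 147.25, 180, 180, 180].

INTERFACE

Orientations are given as [roll, pitch, yaw] about the fixed x, y, z axes, in that order (R = Rz(yaw) Ry(pitch) Rx(roll)).
In Python, from workcell import get_obs, camera, job_done, spotter gives the robot as it stands.
- The arm moves only by the tool play_rows, never from a script. Its argument "rows" is a list of rows, each a list of 3 entries, a list of its own where there are three numbers: the closure, from 0 (fully open) to 1 (shut), then the shift along the tool's x, y, z in cm, then the turn, a rotation vector about the tool's x, y, z in degrees. In form: [[claw, [x, y, z], [wx, wy, wz]], ...]. A call has 1 to 12 rows; each row shifts and turns the pose as measured when the row begins, along the tool's axes as they then stand; what a row does not reach is not made up. A row lasts 1/10 s, in which the tool goes at most 50 mm and 8.59 degrees, less where a joint would pass 70% of its speed; a pose out of reach is approached as far as the arm can. A call is refused whole if a number of a shift passes 5 or a number of a turn 8.59, either way. A call with a gripper value outside its range is refused whole. The fingers move at their own pace and stop on an object; "newtons" is the grip in N (left out, the last holds). Time passes only in rows, so rows that do not move let the fingers close. It gives the time, the measured TCP pose, the force and the opening at its end, in the units of the state.
- get_obs(): the state, without advancing time (a new reading comes with each control period).
- camera(name): name is "scene" or "top" or "wrist"; returns a dict with "img" (400x640x3 uint8, red, green, blue), "intrinsics" (3x3 intrinsics, pixels), "xyz" and "orientation" of the camera in the world. Camera axes: x right, y down, z forward; pixel columns grow to the right and rows downward; lengths in m; the calibration is good to about 2 mm. A picture is of the moment at which its call begins. There is no depth.
- job_done(): hands the job in, once; it reports no verdict.
Trained networks look in a picture, given as the dict that the camera call returned (one of the last four; its "shot" number tells which), for a name from the list of things; names that differ only in an ending like _2 or _b are one class to them, and where a whole thing is asked for, a point or a joint stands for the part that bears it (a point fixed in the world has none). Each returns a list of dicts, best first, with "confidence" (0 to 1); they miss things now and then, are a little off and sometimes report something else, mostly with a low value. They report only what shows in the picture. A call takes as long as a camera call. They do not tell look-alikes from the thing itself.
- spotter.spot_in(picture, thing): "point" ([x, y, z] in m, in world coordinates, good to about 4 mm: the middle of the surface that is visible of it).
- spotter.trace(picture, thing): "pixels" (400x640 bool, what is visible of it).
The state is a dict: "time": time; "q": joint angles; "qd": joint speeds; "joint_efforts": joint torques, N m; "ee_pos": TCP position; "tcp_rot": TCP orientation; "wrist_force": force on the tool from outside, world axes, zero at the start; "torque": the same for the moment, N m; "opening": finger opening in m.
Only numpy, scipy, OpenCV 4.12 (cv2) and the standard library are available. Lean on these libraries where they do the work, as an engineer would, in place of code of your own. Each camera call takes 0.05 s, during which the arm holds its last target.

TASK

Take the wide eyepiece, the thickest of the three in the rack, and set it barrel first into the brass drawtube of the bench focuser until its shoulder sits flush on the collar. Then let go of its sides and press straight down on its rubber eye cap with a steady push of about 10 N, so that I can tighten the two thumbscrews: finish while still pressing, without backing off. Leave the other things where they are.

Things in the scene. Friction and masses are not known exactly. Their poses are not given: they have to be found in the camera images.
- eyepiece_mid (a point): Centre of the body of the wide eyepiece, the one to use. It stands upright, barrel down, in any one of the rack's three holes. The body is a plain cream enamel cylinder, 50 mm in diameter and 56 mm tall (its top 6 mm taper to 44 mm), so this point is 28 mm above the shoulder, the body's flat underside. z is up along its axis. About 0.28 kg, more or less.
- shoulder (a point): Point on the eyepiece's axis in the plane of its shoulder, the flat underside of the cream body, 28 mm below eyepiece_mid. Below it is the aluminium barrel, 31 mm in diameter, 26 mm long, with a chamfer 3 mm wide and 4 mm tall at its foot. z is up along the axis.
- cap_top (a point): Centre of the flat top of the closed soft black rubber eye cap on the wide eyepiece: 40 mm in diameter, 12 mm tall, its top 40 mm above eyepiece_mid. The cap is springy: pressed down it sinks straight into the body, about 1 mm for every 2 N, at most 9 mm.
- eyecap: The rubber eye cap itself, part of the wide eyepiece; origin at the centre of its underside, 28 mm above eyepiece_mid.
- mouth (a point): Centre of the flat top rim of the drawtube's brass collar, where the eyepiece goes in; 120 to 150 mm above the table. Collar 54 mm in outside diameter, with an upright round bore 34 mm in diameter (1.5 mm play all round the barrel), 30 mm deep. z is up along the bore.
- drawtube: The brass drawtube; origin at the same point as mouth. The focus lock is tight: it does not slide or turn. Two knurled aluminium thumbscrews, 15 mm in diameter, stick out of the collar's side to 46 mm from the axis, their tops 5 mm below the rim, about 54 degrees to either side of its x axis (the far side).
- focuser: The cast-iron bench stand of the focuser, fixed to the table; origin under the centre of its 135 by 120 mm base, on the drawtube's axis. Its round housing, 84 mm in diameter, ends 88 mm above the table. Its x axis points to the locked hand crank, which sticks out to 130 mm from the axis and up to 75 mm above the table.
- rack: Fixed walnut eyepiece rack, a block 90 mm (along its x) by 270 mm (along its y) by 34 mm tall, origin at the centre of its underside. Three upright holes, 34 mm in diameter and 30 mm deep, lie along its y axis at -85, 0 and +85 mm; an eyepiece stands in each, its shoulder on the top of the block.
- eyepiece: The wide eyepiece itself with its rubber cap; origin on its axis at the foot of the barrel, 26 mm below shoulder, 54 mm below eyepiece_mid.
- eyepiece_slim: Bystander in the rack: slim, tall cream eyepiece, 34 mm in diameter, reaching 71 mm above the rack; origin at the foot of its barrel.
- eyepiece_small: Bystander in the rack: small cream eyepiece, 36 mm in diameter, reaching 32 mm above the rack; origin at the foot of its barrel.
- template: Bystander: greenish glass mirror-spot template, a flat disc 110 mm in diameter, 6 mm thick, with a small centre hole; origin at the centre of its underside.
- adapter: Bystander: brass adapter ring 51 mm in diameter, 22 mm tall; origin at the centre of its underside.
- dust_cap: Bystander: flat black plastic dust cap 60 mm in diameter, 13 mm tall; origin at the centre of its underside.
- screwdriver: Bystander: screwdriver 170 mm long lying at the back of the table; origin under its middle.
- blower: Bystander: black rubber dust blower, a bulb 64 mm in diameter with a nozzle, standing 112 mm tall at the back of the table; origin at the centre of its underside.
Things that resemble listed ones, but are neither listed nor needed, are in the scene too. What is shaped like the eyepiece but pink or red is not meant.

How it is judged (in metres and radians):
On the way:
1. the wide eyepiece is lifted clear of the rack (height (world z) of eyepiece above 0.045 m), for 0.1 s.
At the end, for the whole second after the job is handed in: Wide eyepiece in the drawtube, shoulder flush on the collar (within 4 mm, axes within 0.06 rad), at rest, sides let go (fingers on it with under 22 N), the robot pressing on its rubber cap (over 2.5 N) so that it bears on the drawtube with 6 to 18 N, its own weight of 2 to 4 N included (distance between shoulder and mouth below 0.004 m and angle between the z axis of eyepiece and the z axis of drawtube, either way round below 0.06 rad and angle between eyepiece's own z axis and vertical below 0.3 rad and contact force between eyepiece and drawtube between 6 and 18 N and contact force between any of the fingers, the arm and eyecap above 2.5 N and linear speed of eyepiece below 0.01 m/s and contact force between the fingers and eyepiece below 22 N); the arm keeps its last pose, push and grip.
It fails at once if another eyepiece is pulled out of or shifted in the rack by more than 15 mm (distance of any of eyepiece_slim, eyepiece_small from where it was at the start of the episode above 0.015 m).
It fails at once if a thing lying on the table is moved more than 20 mm (distance of any of template, adapter, dust_cap, screwdriver, blower from where it was at the start of the episode above 0.02 m).
It also fails if it takes over 54 s, if anything falls off the work surface, if the arm or the gripper's body presses on something with over 40 N, if the wrist force passes 120 N, or if a joint passes its speed limit or range.

## Working session

There is one attempt and no reset: what is moved stays moved. The work goes in short steps, Python scripts to look and compute and a tool call to move; the robot and the scene stay as the last step left them, time stands still between calls to the robot, and variables do not carry over. Pictures are saved under pics/ and viewed, and the job is handed in when it is done.

Besides the shell and the picture viewer there is one more tool, called after "Emit:" by a JSON object that holds its "fn" and its "kwargs", one argument or row to a line. play_rows: Moves the arm, as the interface text tells. Its arguments: {"type":"object","properties":{"rows":{"type":"array","items":{"type":"array"}},"newtons":{"type":"number"}},"required":["rows"]}

```bash
mkdir -p pics; ls; cat > h.py <<'E'
import numpy as np, cv2
from workcell import get_obs, camera, job_done, spotter
def save(d,n): cv2.imwrite('pics/'+n+'.png', d['img'][:,:,::-1])
E
python3 - <<'E'
from h import *
o=get_obs(); print(o)
for n in('scene','top'):
    d=camera(n); save(d,n+'0'); print(n,d['xyz'],d['orientation'],d['intrinsics'])
    for t in('eyepiece','mouth','drawtube','rack','cap_top','eyecap','eyepiece_slim','eyepiece_small','focuser','shoulder','eyepiece_mid'):
        try: print(t,[(np.round(r['point'],3).tolist(),round(r['confidence'],2)) for r in spotter.spot_in(d,t)])
        except Exception as e: print(t,e)
print(get_obs()['time'])
E
```

```text
pics
{'time': 0.0, 'q': array([-6.76079522e+01,  5.01118614e+00,  1.00349716e+01,  9.50988888e+01,
        5.99324804e-04,  8.99971068e+01]), 'qd': array([-0.02219656,  0.01406394, -0.03447159, -0.14640589,  0.03688084,
       -0.05902936]), 'joint_efforts': array([-1.63518805e-03, -5.20389211e+01,  4.64803720e+01,  1.64825411e-02,
       -8.70093527e-05,  9.13351101e-06]), 'ee_pos': array([ 0.20944203, -0.50833717,  0.24158686]), 'tcp_rot': array([-1.79999397e+02,  7.51033632e-02, -6.76050590e+01]), 'wrist_force': array([ 0.59562822, -1.66719021,  0.04141055]), 'torque': array([-0.02931803,  0.01167805, -0.05051824]), 'opening': 0.08574964796996046}
scene [0.86539066 0.53763763 0.82137245] [-141.38774237   -0.94414205  151.62791466] [[430.59623297   0.         322.22368216]
 [  0.         430.59623297 196.37553334]
 [  0.           0.           1.        ]]
eyepiece [([0.685, -0.024, 0.076], 0.97), ([0.7, 0.276, 0.083], 0.93), ([0.702, 0.135, 0.082], 0.72), ([0.581, 0.177, 0.085], 0.68), ([0.602, -0.189, 0.059], 0.34)]
mouth [([0.594, -0.205, 0.131], 0.84), ([0.817, 0.021, 0.018], 0
[... 1462 characters left out ...]
98], 0.84), ([0.673, -0.041, 0.094], 0.77), ([0.698, 0.12, 0.096], 0.56)]
eyecap [([0.676, -0.044, 0.092], 0.8), ([0.7, 0.262, 0.094], 0.62), ([0.572, 0.164, 0.098], 0.54), ([0.701, 0.12, 0.092], 0.54)]
eyepiece_slim [([0.586, 0.244, 0.099], 0.55), ([0.568, 0.161, 0.104], 0.5)]
eyepiece_small [([0.587, 0.243, 0.098], 0.72), ([0.586, -0.201, 0.028], 0.68), ([0.553, 0.079, 0.068], 0.51)]
focuser [([0.587, -0.2, 0.03], 0.95)]
shoulder [([0.69, 0.257, 0.086], 0.82), ([0.672, -0.042, 0.091], 0.81), ([0.57, 0.162, 0.106], 0.69), ([0.688, 0.118, 0.088], 0.62)]
eyepiece_mid [([0.688, 0.119, 0.094], 0.78), ([0.674, -0.038, 0.096], 0.73), ([0.572, 0.162, 0.103], 0.6), ([0.57, 0.152, 0.034], 0.49)]
1.2
```

View pics/scene0.png

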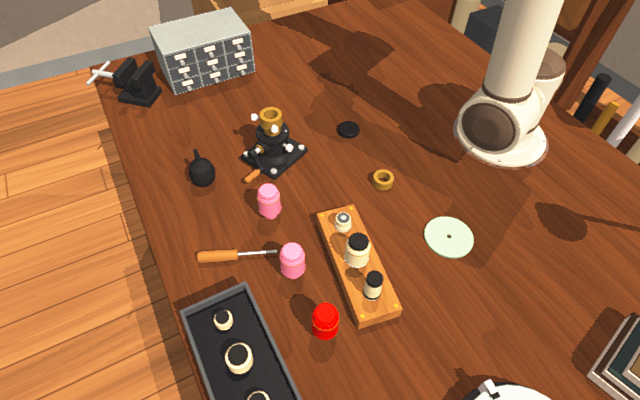

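View pics/top0.png

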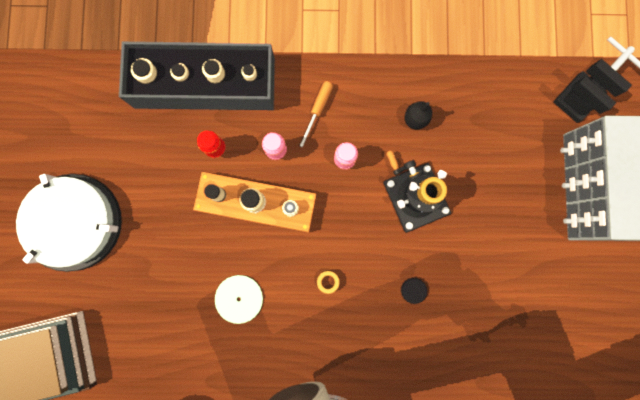

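```bash
cat >> h.py <<'E'
from scipy.spatial.transform import Rotation as Ro
def proj(d,P):
    R=Ro.from_euler('xyz',d['orientation'],degrees=True).as_matrix()
    c=R.T@(np.asarray(P,float).T-np.asarray(d['xyz'])[:,None] if np.ndim(P)>1 else np.asarray(P,float)-d['xyz'])
    u=d['intrinsics']@c
    return (u[:2]/u[2]).T
def ray(d,px):
    R=Ro.from_euler('xyz',d['orientation'],degrees=True).as_matrix()
    return R@np.linalg.inv(d['intrinsics'])@np.array([px[0],px[1],1.])
def onz(d,px,z):
    r=ray(d,px); return np.asarray(d['xyz'])+r*(z-d['xyz'][2])/r[2]
def circ(c,r,n=60):
    t=np.linspace(0,2*np.pi,n); return np.c_[c[0]+r*np.cos(t),c[1]+r*np.sin(t),np.full(n,c[2])]
def draw(img,d,c,r,col):
    pass
def crop(d,name,box,k,circles=()):
    x0,y0,x1,y1=box
    im=cv2.resize(d['img'][y0:y1,x0:x1,::-1],None,fx=k,fy=k,interpolation=cv2.INTER_CUBIC)
    for c,r,col in circles:
        p=(proj(d,circ(c,r))-[x0,y0]+.5)*k
        cv2.polylines(im,[np.round(p).astype(int)],True,col,1)
    cv2.imwrite('pics/'+name+'.png',im)
E
python3 - <<'E'
from h import *
s=camera('scene');t=camera('top')
import pickle; pickle.dump((s,t),open('st.pkl','wb'))
for d,n in((s,'s'),(t,'t')):
  for th,z in (('eyecap',.102),('mouth',.135),('drawtube',.135)):
    for r in spotter.trace(d,th):
        m=r['pixels'];ys,xs=np.nonzero(m);print(n,th,round(r['confidence'],2),xs.mean().round(1),ys.mean().round(1),m.sum(),onz(d,(xs.mean(),ys.mean()),z).round(4))
C=(.570,.165,.102); M=(.592,-.212,.135)
for d,n,b1,b2 in((s,'s',(300,190,420,330),(230,90,310,180)),(t,'t',(180,160,330,240),(380,140,460,240))):
    k=5 if n=='s' and 0 else 4
    crop(d,'c_rack_'+n,b1,4,[(C,.020,(0,255,0)),((C[0],C[1],.034),.025,(255,0,0))])
    crop(d,'c_foc_'+n,b2,6,[(M,.027,(0,255,0)),(M,.017,(255,0,0))])
E
```

```text
s eyecap 0.9 292.2 251.7 354 [0.6986 0.1313 0.102 ]
s eyecap 0.83 267.7 191.0 226 [ 0.6789 -0.0297  0.102 ]
s eyecap 0.81 325.4 313.1 416 [0.7018 0.2713 0.102 ]
s eyecap 0.5 358.9 241.9 267 [0.5723 0.1725 0.102 ]
s mouth 0.78 270.0 120.3 575 [ 0.5949 -0.1996  0.135 ]
s mouth 0.63 357.1 250.2 726 [0.5982 0.2032 0.135 ]
s mouth 0.53 358.2 241.1 260 [0.5862 0.1872 0.135 ]
s mouth 0.42 448.7 237.1 1615 [0.4283 0.2601 0.135 ]
s drawtube 0.95 270.3 120.0 554 [ 0.5939 -0.2004  0.135 ]
t eyecap 0.84 248.8 198.4 266 [0.5695 0.1663 0.102 ]
t eyecap 0.73 345.9 151.5 262 [ 0.674  -0.0405  0.102 ]
t eyecap 0.6 271.9 141.4 245 [0.6941 0.1196 0.102 ]
t eyecap 0.56 206.3 139.1 281 [0.6972 0.2613 0.102 ]
t mouth 0.78 430.4 189.1 682 [ 0.5894 -0.2128  0.135 ]
t drawtube 0.95 430.7 188.4 700 [ 0.591  -0.2134  0.135 ]
```

```bash
cd pics; python3 - <<'E'
import cv2,numpy as np
a=[cv2.imread(f'c_{n}.png') for n in('rack_s','rack_t')]
b=[cv2.imread(f'c_{n}.png') for n in('foc_s','foc_t')]
for n,l in(('m1',a),('m2',b)):
    H=max(i.shape[0] for i in l);W=sum(i.shape[1] for i in l)
    o=np.zeros((H,W,3),np.uint8);x=0
    for i in l:o[:i.shape[0],x:x+i.shape[1]]=i;x+=i.shape[1]
    f=min(1,800/W,600/H);cv2.imwrite(n+'.png',cv2.resize(o,None,fx=f,fy=f,interpolation=cv2.INTER_AREA));print(f)
E
```

```text
0.7407407407407407
0.8333333333333334
```

View pics/c_rack_s.png

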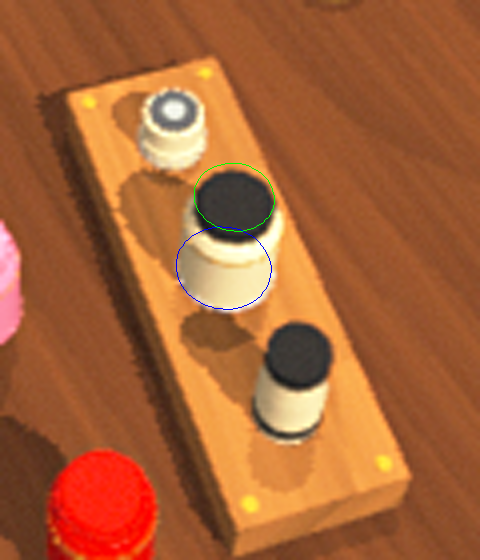

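View pics/c_rack_t.png

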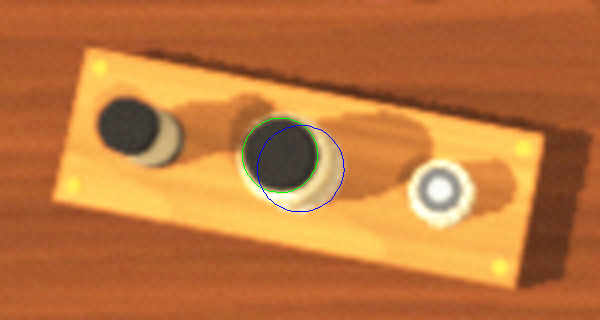

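View pics/m2.png

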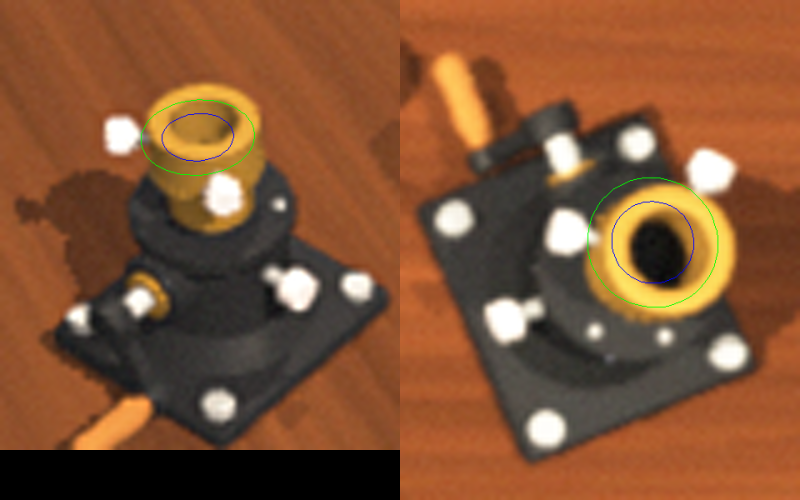

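```bash
cat > fit.py <<'E'
from h import *
import pickle
from scipy.ndimage import map_coordinates
s,t=pickle.load(open('st.pkl','rb'))
# joint rough triangulation
def tri(p,q):
    a,b=ray(s,p),ray(t,q);A=np.c_[a,-b];k=np.linalg.lstsq(A,np.asarray(t['xyz'])-s['xyz'],rcond=None)[0]
    P=s['xyz']+a*k[0];Q=t['xyz']+b*k[1];return (P+Q)/2,np.linalg.norm(P-Q)
print('mouth tri',tri((270.6,114.4),(433,190)))
def grad(d):
    g=cv2.GaussianBlur(d['img'],(0,0),.8).astype(float)
    return [cv2.Sobel(g,-1,1,0),cv2.Sobel(g,-1,0,1)]
def score(d,G,c,r):
    P=circ(c,r,80)[:-1];p=proj(d,P);p2=proj(d,circ(c,r*1.03,80)[:-1]);n=p2-p;n/=np.linalg.norm(n,axis=1)[:,None]
    v=0
    for ch in range(3):
        gx=map_coordinates(G[0][:,:,ch],[p[:,1],p[:,0]],order=1);gy=map_coordinates(G[1][:,:,ch],[p[:,1],p[:,0]],order=1)
        v=v+(gx*n[:,0]+gy*n[:,1])**2
    return np.minimum(np.sqrt(v),250).mean()
Gs,Gt=grad(s),grad(t)
from itertools import product
def search(c0,rz,rs,use,w=.012,st=.001):
    best=[]
    for dx,dy in product(np.arange(-w,w+1e-9,st),repeat=2):
        for z in rz:
            c=(c0[0]+dx,c0[1]+dy,z); v=sum(score(d,G,c,r) for d,G in use for r in rs)
            best.append((v,c))
    best.sort(key=lambda b:-b[0]);return [(round(v),np.round(c,4)) for v,c in best[:3]]
print('mouth both',search((.592,-.212),np.arange(.12,.151,.002),(.027,.017),[(s,Gs),(t,Gt)]))
for z in(.13,.134,.138,.142,.146):
  print(z,'s',search((.592,-.212),[z],(.027,.017),[(s,Gs)])[0],'t',search((.592,-.212),[z],(.027,.017),[(t,Gt)])[0])
print('cap',search((.570,.168),[.102],(.020,),[(s,Gs),(t,Gt)]),search((.570,.168),[.102],(.020,),[(s,Gs)])[0],search((.570,.168),[.102],(.020,),[(t,Gt)])[0])
E
python3 fit.py
```

```text
mouth tri (array([ 0.5865532 , -0.21697328,  0.13692813]), np.float64(0.0020266498710175746))
mouth both [(961, array([ 0.586, -0.218,  0.138])), (959, array([ 0.586, -0.219,  0.136])), (958, array([ 0.586, -0.217,  0.138]))]
0.13 s (459, array([ 0.583, -0.224,  0.13 ])) t (498, array([ 0.59, -0.22,  0.13]))
0.134 s (468, array([ 0.584, -0.221,  0.134])) t (498, array([ 0.59 , -0.218,  0.134]))
0.138 s (469, array([ 0.586, -0.217,  0.138])) t (498, array([ 0.589, -0.217,  0.138]))
0.142 s (468, array([ 0.587, -0.213,  0.142])) t (498, array([ 0.589, -0.216,  0.142]))
0.146 s (468, array([ 0.589, -0.208,  0.146])) t (498, array([ 0.588, -0.215,  0.146]))
cap [(452, array([0.572, 0.167, 0.102])), (445, array([0.572, 0.168, 0.102])), (445, array([0.571, 0.168, 0.102]))] (250, array([0.571, 0.17 , 0.102])) (250, array([0.568, 0.165, 0.102]))
```

Look‑alikes (top picture): pink (274,146) and (346,155), red (210,144), tray pieces (144,71), (213,71), rack slim (214,193), rack small (290,208). The rack's middle piece (252,200) is cream with a black cap and is the thickest in the rack, and the crop confirms it, so I choose that one. The mouth shows at top (433,190) and scene (271,114). Its crossed rays give about (0.587, -0.217, 0.138).

Emit:
{"fn": "play_rows", "kwargs": {
  "rows": [
    [0,[0,0,-1],[0,0,-8.1]],
    [0,[0,0,-1],[0,0,-8.1]],
    [0,[0,0,-1],[0,0,-8.1]],
    [0,[0,0,-1],[0,0,-8.1]],
    [0,[0,0,-1],[0,0,-8.1]],
    [0,[0,0,0],[0,0,-8.1]],
    [0,[0,0,0],[0,0,-8.1]],
    [0,[0,0,0],[0,0,0]]
  ]
}}

```text
time: 2.4
ee_pos: [0.2095, -0.5084, 0.2942]
tcp_rot: [-180.0, 0.0, -8.7]
wrist_force: [0.5, -0.4, -0.5]
opening: 0.0858
```

```bash
cat >> h.py <<'E'
def goto(p,yaw=None,o=None):
    o=o or get_obs(); R=Ro.from_euler('xyz',o['tcp_rot'],degrees=True)
    d=R.inv().apply(np.asarray(p)-o['ee_pos'])*100
    out=f"t={o['time']:.2f} pos={np.round(o['ee_pos'],4)} rot={np.round(o['tcp_rot'],2)} F={np.round(o['wrist_force'],2)} open={o['opening']:.4f} | shift cm {np.round(d,2)}"
    if yaw is not None:
        w=(R.inv()*Ro.from_euler('xyz',[180,0,yaw],degrees=True)).as_rotvec(degrees=True); out+=f" turn {np.round(w,2)}"
    print(out)
E
python3 -c "
from h import *
goto((.57,.167,.30),-10.7)"
```

```text
t=2.40 pos=[ 0.2095 -0.5084  0.2942] rot=[-1.7999e+02  1.0000e-02 -8.6800e+00] F=[ 0.55 -0.35 -0.54] open=0.0858 | shift cm [ 25.44 -72.21  -0.56] turn [-0.01  0.01  2.02]
```

Emit:
{"fn": "play_rows", "kwargs": {
  "rows": [
    [0,[1.6,-4.6,0],[0,0,0]],
    [0,[1.6,-4.6,0],[0,0,0]],
    [0,[1.6,-4.6,0],[0,0,0]],
    [0,[1.6,-4.6,0],[0,0,0]],
    [0,[1.6,-4.6,0],[0,0,0]],
    [0,[1.6,-4.6,0],[0,0,0]],
    [0,[1.6,-4.6,0],[0,0,0]],
    [0,[1.6,-4.6,0],[0,0,0]],
    [0,[1.6,-4.6,0],[0,0,0]],
    [0,[1.6,-4.6,0],[0,0,0]],
    [0,[1.6,-4.6,0],[0,0,0]],
    [0,[0,0,0],[0,0,0]]
  ]
}}

```text
time: 3.6
ee_pos: [0.4773, -0.0272, 0.2917]
tcp_rot: [-179.9, -0.1, -12.3]
wrist_force: [-0.4, -0.4, -0.7]
opening: 0.0853
```

```bash
python3 -c "
from h import *
goto((.57,.167,.30),-10.7)"
```

```text
t=3.60 pos=[ 0.4773 -0.0272  0.2917] rot=[-1.7986e+02 -6.0000e-02 -1.2310e+01] F=[-0.44 -0.41 -0.69] open=0.0853 | shift cm [  4.92 -20.96  -0.78] turn [-0.14 -0.06 -1.61]
```

Emit:
{"fn": "play_rows", "kwargs": {
  "rows": [
    [0,[1.1,-4.6,-0.2],[0,0,-1.6]],
    [0,[1.1,-4.6,-0.2],[0,0,0]],
    [0,[1.1,-4.6,-0.2],[0,0,0]],
    [0,[1.1,-4.6,-0.2],[0,0,0]],
    [0,[0.5,-2.5,0],[0,0,0]],
    [0,[0,0,0],[0,0,0]],
    [0,[0,0,0],[0,0,0]]
  ]
}}

```text
time: 4.3
ee_pos: [0.5686, 0.172, 0.2989]
tcp_rot: [180.0, -0.0, -12.3]
wrist_force: [0.0, 0.3, -0.8]
opening: 0.0855
```

```bash
python3 -c "
from h import *
goto((.57,.167,.30),-10.7)
w=camera('wrist');save(w,'w1');print(w['xyz'],w['orientation'],w['intrinsics'][0])
for c in ((.5705,.1675,.102),): crop(w,'w1c',(0,0,640,400),1,[(c,.02,(0,255,0)),((c[0],c[1],.034),.025,(255,0,0))])
"
```

```text
t=4.30 pos=[0.5686 0.172  0.2989] rot=[ 1.80e+02 -2.00e-02 -1.23e+01] F=[ 0.05  0.26 -0.76] open=0.0855 | shift cm [ 0.25  0.46 -0.11] turn [ 0.   -0.02 -1.6 ]
[0.58713645 0.25352491 0.43038366] [ 1.61277064e+02 -8.43326976e-02 -1.23624674e+01] [358.0520274    0.         318.50301551]
```

View pics/w1c.png

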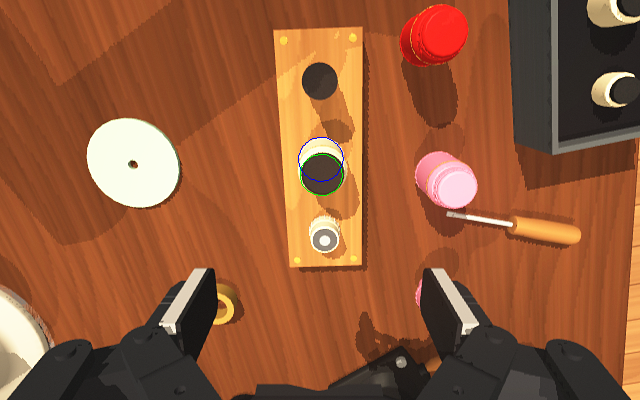

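Emit:
{"fn": "play_rows", "kwargs": {
  "rows": [
    [0,[0.3,0.4,0],[0,0,-1.6]],
    [0,[0,0,4],[0,0,0]],
    [0,[0,0,4],[0,0,0]],
    [0,[0,0,4],[0,0,0]],
    [0,[0,0,0],[0,0,0]],
    [0,[0,0,0],[0,0,0]]
  ]
}}

```text
time: 4.95
ee_pos: [0.5696, 0.1583, 0.1804]
tcp_rot: [-179.9, -0.4, -11.6]
wrist_force: [0.1, 0.0, 0.6]
opening: 0.0853
```

```bash
python3 -c "
from h import *
goto((.5705,.1675,.052),-10.7)"
```

```text
t=4.95 pos=[0.5696 0.1583 0.1804] rot=[-179.89   -0.36  -11.62] F=[0.1  0.   0.58] open=0.0853 | shift cm [-0.18 -0.89 12.84] turn [-0.11 -0.36 -0.92]
```

Emit:
{"fn": "play_rows", "kwargs": {
  "rows": [
    [0,[-0.2,-0.9,0],[0,-0.4,-0.9]],
    [0,[0,0,0],[0,0,0]],
    [0,[0,0,2.5],[0,0,0]],
    [0,[0,0,2.5],[0,0,0]],
    [0,[0,0,1],[0,0,0]],
    [0,[0,0,0],[0,0,0]]
  ]
}}

```text
time: 5.55
ee_pos: [0.575, 0.1697, 0.132]
tcp_rot: [-179.4, -0.8, -10.7]
wrist_force: [0.3, 0.6, -0.4]
opening: 0.0853
```

```bash
python3 -c "
from h import *
goto((.5705,.1675,.052),-10.7)"
```

```text
t=5.55 pos=[0.575  0.1697 0.132 ] rot=[-179.43   -0.82  -10.72] F=[ 0.3   0.58 -0.39] open=0.0853 | shift cm [-0.52  0.38  7.99] turn [-0.57 -0.82 -0.01]
```

Emit:
{"fn": "play_rows", "kwargs": {
  "rows": [
    [0,[-0.3,0.3,0],[-0.6,-0.8,0]],
    [0,[0,0,0],[0,0,0]],
    [0,[0,0,0],[0,0,0]]
  ]
}}

```text
time: 5.85
ee_pos: [0.5726, 0.1677, 0.1359]
tcp_rot: [-180.0, -0.2, -10.7]
wrist_force: [0.8, -0.5, 0.9]
opening: 0.0853
```

```bash
python3 -c "
from h import *
goto((.5705,.1675,.052),-10.7)"
```

```text
t=5.85 pos=[0.5726 0.1677 0.1359] rot=[-1.7998e+02 -1.6000e-01 -1.0700e+01] F=[ 0.81 -0.5   0.87] open=0.0853 | shift cm [-0.23  0.06  8.39] turn [-0.02 -0.16  0.  ]
```

Emit:
{"fn": "play_rows", "kwargs": {
  "rows": [
    [0,[-0.3,0,1.5],[0,0,0]],
    [0,[0,0,1.5],[0,0,0]],
    [0,[0,0,1.5],[0,0,0]],
    [0,[0,0,0],[0,0,0]],
    [0,[0,0,0],[0,0,0]]
  ]
}}

```text
time: 6.35
ee_pos: [0.5711, 0.1684, 0.091]
tcp_rot: [-179.9, -0.3, -10.7]
wrist_force: [0.2, -1.0, -0.6]
opening: 0.0854
```

```bash
python3 -c "
from h import *
goto((.5705,.1675,.052),-10.7)"
```

```text
t=6.35 pos=[0.5711 0.1684 0.091 ] rot=[-179.89   -0.34  -10.71] F=[ 0.2  -0.95 -0.65] open=0.0854 | shift cm [-0.06  0.11  3.9 ] turn [-0.11 -0.34 -0.01]
```

Emit:
{"fn": "play_rows", "kwargs": {
  "rows": [
    [0,[-0.1,0.1,1.3],[-0.1,-0.3,0]],
    [0,[0,0,1.3],[0,0,0]],
    [0,[0,0,1.3],[0,0,0]],
    [0,[0,0,0],[0,0,0]],
    [0,[0,0,0],[0,0,0]],
    [0,[0,0,0],[0,0,0]]
  ]
}}

```text
time: 6.95
ee_pos: [0.5699, 0.1675, 0.0485]
tcp_rot: [180.0, 0.0, -10.7]
wrist_force: [0.1, -0.4, 0.6]
opening: 0.0851
```

```bash
python3 -c "
from h import *
goto((.5705,.1675,.052),-10.7)
w=camera('wrist');save(w,'w2')
"
```

```text
t=6.95 pos=[0.5699 0.1675 0.0485] rot=[ 1.7999e+02  1.0000e-02 -1.0710e+01] F=[ 0.06 -0.37  0.62] open=0.0851 | shift cm [ 0.06 -0.01 -0.35] turn [ 0.01  0.01 -0.01]
```

View pics/w2.png

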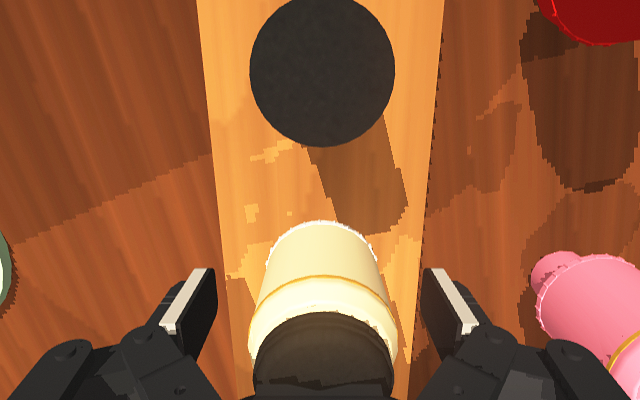

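The eyepiece (320,350) sits centred between the pads (190 and 450). I'll close on it now.

Emit:
{"fn": "play_rows", "kwargs": {
  "rows": [
    [0,[0,0,-0.3],[0,0,0]],
    [1,[0,0,0],[0,0,0]],
    [1,[0,0,0],[0,0,0]],
    [1,[0,0,0],[0,0,0]],
    [1,[0,0,0],[0,0,0]],
    [1,[0,0,0],[0,0,0]],
    [1,[0,0,0],[0,0,0]],
    [1,[0,0,0],[0,0,0]]
  ],
  "newtons": 50
}}

```text
time: 7.8
ee_pos: [0.571, 0.1678, 0.0539]
tcp_rot: [-179.9, -0.2, -10.7]
wrist_force: [0.5, -0.2, 0.8]
opening: 0.0487
```

```bash
python3 -c "
from h import *
goto((.5705,.1675,.052),-10.7)"
```

```text
t=7.80 pos=[0.571  0.1678 0.0539] rot=[-1.7992e+02 -1.7000e-01 -1.0710e+01] F=[ 0.53 -0.23  0.75] open=0.0487 | shift cm [-0.05  0.04  0.19] turn [-0.08 -0.17 -0.01]
```

Emit:
{"fn": "play_rows", "kwargs": {
  "rows": [
    [1,[0,0,-1],[0,0,0]],
    [1,[0,0,-1.5],[0,0,0]],
    [1,[0,0,-1.5],[0,0,0]],
    [1,[0,0,-2],[0,0,0]],
    [1,[0,0,-3],[0,0,0]],
    [1,[0,0,-3],[0,0,0]],
    [1,[0,0,-3],[0,0,0]],
    [1,[0,0,-2],[0,0,0]],
    [1,[0,0,0],[0,0,0]],
    [1,[0,0,0],[0,0,0]]
  ]
}}

```text
time: 8.8
ee_pos: [0.5691, 0.1674, 0.2389]
tcp_rot: [-179.9, -0.3, -10.7]
wrist_force: [0.5, -0.0, -2.9]
opening: 0.0486
```

```bash
python3 -c "
from h import *
goto((.5875,-.217,.25),-10.7)
w=camera('wrist');save(w,'w3')
w=camera('scene');save(w,'s3')
"
```

```text
t=8.80 pos=[0.5691 0.1674 0.2389] rot=[-179.85   -0.27  -10.71] F=[ 0.52 -0.01 -2.92] open=0.0486 | shift cm [ 8.96 37.42 -1.16] turn [-0.15 -0.27 -0.01]
```

View pics/w3.png

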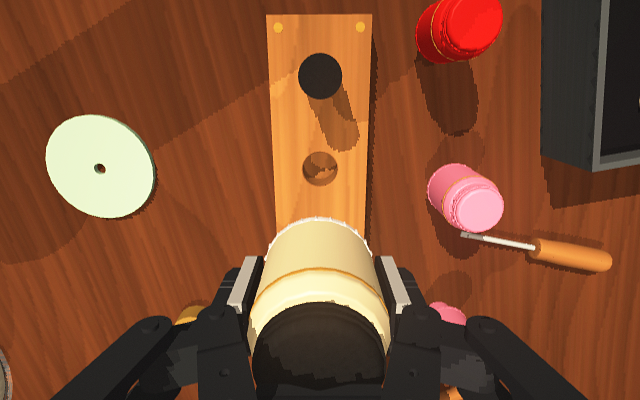

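View pics/s3.png

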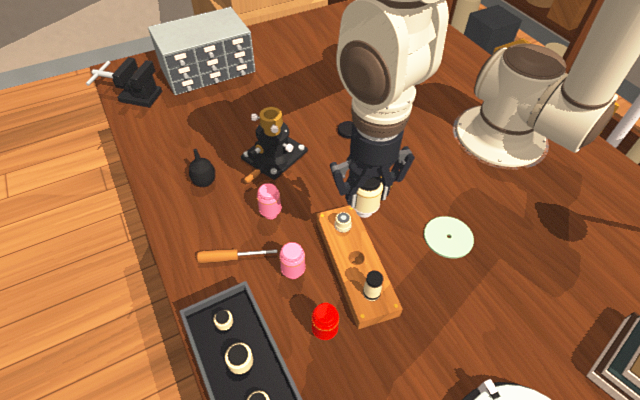

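Emit:
{"fn": "play_rows", "kwargs": {
  "rows": [
    [1,[0.4,2,-0.3],[0,0,0]],
    [1,[0.9,4,-0.3],[0,0,0]],
    [1,[0.9,4,0],[0,0,0]],
    [1,[0.9,4,0],[0,0,0]],
    [1,[0.9,4,0],[0,0,0]],
    [1,[0.9,4,0],[0,0,0]],
    [1,[0.9,4,0],[0,0,0]],
    [1,[0.9,4,0],[0,0,0]],
    [1,[0.9,4,0],[0,0,0]],
    [1,[0.9,4,0],[0,0,0]],
    [1,[0.6,3,0],[0,0,0]],
    [1,[0,0,0],[0,0,0]]
  ]
}}

```text
time: 10.1
ee_pos: [0.5769, -0.267, 0.223]
tcp_rot: [-179.9, 1.4, -10.5]
wrist_force: [-0.6, 0.8, -4.1]
opening: 0.0487
```

```bash
python3 -c "
from h import *
goto((.5875,-.297,.25),-10.7)
"
```

```text
t=10.10 pos=[ 0.5769 -0.267   0.223 ] rot=[-179.92    1.36  -10.46] F=[-0.59  0.77 -4.08] open=0.0487 | shift cm [ 1.52  2.76 -2.74] turn [-0.07  1.36  0.24]
```

Emit:
{"fn": "play_rows", "kwargs": {
  "rows": [
    [1,[1,2,-2.5],[0,1.4,0.2]],
    [1,[0,0,0],[0,0,0]],
    [1,[0,0,0],[0,0,0]],
    [1,[0,0,0],[0,0,0]]
  ]
}}

```text
time: 10.5
ee_pos: [0.582, -0.2885, 0.2413]
tcp_rot: [-179.7, 0.5, -10.8]
wrist_force: [-0.4, 0.0, -3.4]
opening: 0.0488
```

```bash
python3 - <<'E'
from h import *
goto((.5875,-.297,.25),-10.7)
w=camera('wrist')
import pickle;pickle.dump(w,open('w4.pkl','wb'))
c=(.5875,-.217,.138)
crop(w,'w4',(0,0,640,400),1,[(c,.027,(0,255,0)),(c,.017,(255,0,0))])
for r in spotter.trace(w,'mouth'):
    ys,xs=np.nonzero(r['pixels']);print(r['confidence'],xs.mean(),ys.mean(),xs.min(),xs.max(),ys.min(),ys.max())
E
```

```text
t=10.50 pos=[ 0.582  -0.2885  0.2413] rot=[-179.72    0.54  -10.75] F=[-0.42  0.04 -3.4 ] open=0.0488 | shift cm [ 0.69  0.72 -0.88] turn [-0.28  0.54 -0.06]
0.81 312.9842320146417 91.76066450795439 266 377 18 140
```

View pics/w4.png

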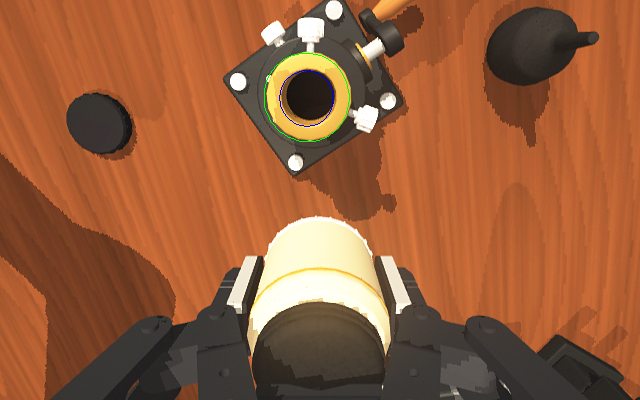

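```bash
cat >> fit.py <<'E'
print('-----')
w=pickle.load(open('w4.pkl','rb'));Gw=grad(w)
for z in np.arange(.130,.147,.002):
  a=search((.588,-.217),[z],(.027,.017),[(w,Gw)],.005,.0005)[0]
  b=search((.588,-.217),[z],(.027,.017),[(s,Gs),(t,Gt),(w,Gw)],.004,.001)[0]
  print(round(z,3),'w',a,'all',b)
c=(.5875,-.217,.138)
crop(w,'w4z',(240,20,400,160),5,[(c,.027,(0,255,0)),(c,.017,(255,0,0))])
E
python3 fit.py | sed -n '/-----/,$p'
```

```text
-----
0.13 w (465, array([ 0.5885, -0.217 ,  0.13  ])) all (1218, array([ 0.589, -0.217,  0.13 ]))
0.132 w (479, array([ 0.5885, -0.217 ,  0.132 ])) all (1254, array([ 0.589, -0.217,  0.132]))
0.134 w (490, array([ 0.589 , -0.2175,  0.134 ])) all (1257, array([ 0.589, -0.217,  0.134]))
0.136 w (495, array([ 0.589 , -0.2175,  0.136 ])) all (1320, array([ 0.589, -0.217,  0.136]))
0.138 w (497, array([ 0.5895, -0.217 ,  0.138 ])) all (1404, array([ 0.589, -0.217,  0.138]))
0.14 w (496, array([ 0.5895, -0.217 ,  0.14  ])) all (1399, array([ 0.589, -0.217,  0.14 ]))
0.142 w (491, array([ 0.5895, -0.2165,  0.142 ])) all (1306, array([ 0.589, -0.216,  0.142]))
0.144 w (459, array([ 0.5895, -0.2165,  0.144 ])) all (1214, array([ 0.589, -0.216,  0.144]))
0.146 w (393, array([ 0.5895, -0.2165,  0.146 ])) all (1160, array([ 0.589, -0.216,  0.146]))
```

View pics/w4z.png

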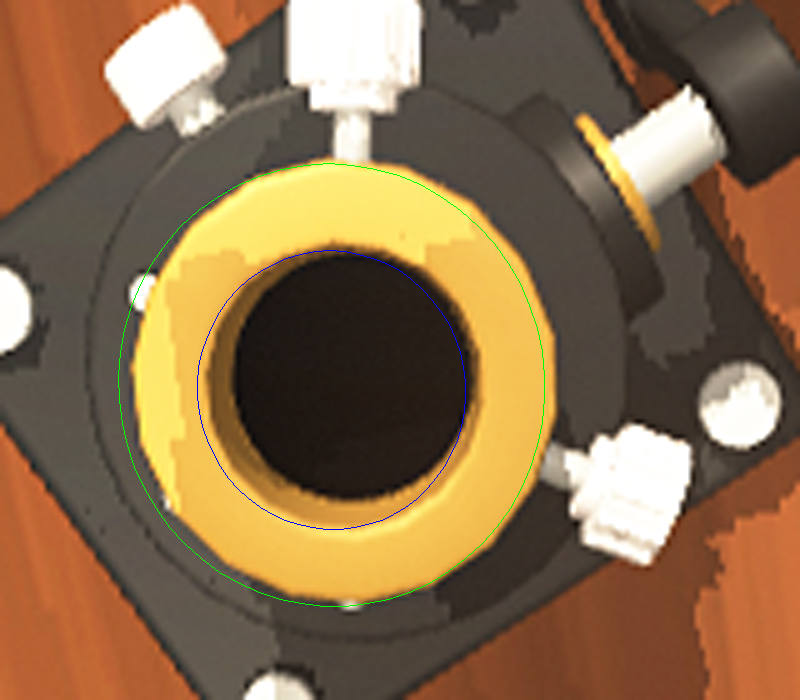

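```bash
cat >> fit.py <<'E'
print('=====')
w1=dict(w);w1['img']=cv2.imread('pics/w1.png')[:,:,::-1].copy();w1['xyz']=np.array([0.58713645,0.25352491,0.43038366]);w1['orientation']=np.array([161.277064,-8.43326976e-02,-12.3624674])
print(search((.5705,.1675),[.102],(.020,),[(w1,grad(w1))],.006,.0005))
E
python3 fit.py | sed -n '/=====/,$p'
python3 -c "
from h import *
goto((.589,-.217,.230),-10.7)"
```

```text
=====
[(250, array([0.5715, 0.1675, 0.102 ])), (250, array([0.572 , 0.1675, 0.102 ])), (250, array([0.5725, 0.167 , 0.102 ]))]
t=10.60 pos=[ 0.582  -0.2883  0.2412] rot=[-179.71    0.56  -10.72] F=[ 0.5   0.08 -4.01] open=0.0488 | shift cm [-0.63 -7.13  1.16] turn [-0.29  0.56 -0.03]
```

Emit:
{"fn": "play_rows", "kwargs": {
  "rows": [
    [1,[-0.2,-2.3,0.3],[-0.3,0.6,0]],
    [1,[-0.2,-2.3,0.3],[0,0,0]],
    [1,[-0.2,-2,0.2],[0,0,0]],
    [1,[0,0,0],[0,0,0]],
    [1,[0,0,0],[0,0,0]],
    [1,[0,0,0],[0,0,0]]
  ]
}}

```text
time: 11.2
ee_pos: [0.5879, -0.2173, 0.231]
tcp_rot: [-180.0, 0.1, -10.5]
wrist_force: [-0.2, -0.2, -4.2]
opening: 0.0489
```

```bash
python3 -c "
from h import *
goto((.5885,-.217,.195),-10.7)"
```

```text
t=11.20 pos=[ 0.5879 -0.2173  0.231 ] rot=[-1.800e+02  1.100e-01 -1.053e+01] F=[-0.15 -0.25 -4.24] open=0.0489 | shift cm [ 0.06 -0.04  3.6 ] turn [-0.    0.11  0.17]
```

Emit:
{"fn": "play_rows", "kwargs": {
  "rows": [
    [1,[0.1,0,1],[0,0.1,0]],
    [1,[0,0,1],[0,0,0]],
    [1,[0,0,1],[0,0,0]],
    [1,[0,0,0.4],[0,0,0]],
    [1,[0,0,0],[0,0,0]],
    [1,[0,0,0],[0,0,0]]
  ]
}}

```text
time: 11.8
ee_pos: [0.5881, -0.2196, 0.1921]
tcp_rot: [-180.0, 0.1, -10.7]
wrist_force: [-0.3, -0.2, -3.4]
opening: 0.0484
```

```bash
python3 - <<'E'
from h import *
goto((.5885,-.217,.160),-10.7)
o=get_obs();p=o['ee_pos']
c=(.589,-.217,.139)
b=[]
for n,bx in(('scene',(220,60,320,170)),('top',(380,130,480,240)),('wrist',(200,150,440,390))):
    d=camera(n)
    foot=(p[0],p[1],p[2]-.0459)
    crop(d,'x_'+n,bx,2 if n=='wrist' else 4,[(c,.027,(0,255,0)),(c,.017,(255,0,0)),(foot,.0125,(0,0,255)),(foot+np.array([0,0,.026]),.025,(255,0,255))])
i=[cv2.resize(cv2.imread(f'pics/x_{n}.png'),(390,430)) for n in('scene','top')]
cv2.imwrite('pics/x.png',np.hstack(i))
E
```

```text
t=11.80 pos=[ 0.5881 -0.2196  0.1921] rot=[-1.7999e+02  1.3000e-01 -1.0690e+01] F=[-0.34 -0.22 -3.4 ] open=0.0484 | shift cm [ 0.   -0.26  3.21] turn [-0.01  0.13  0.01]
```

View pics/x.png

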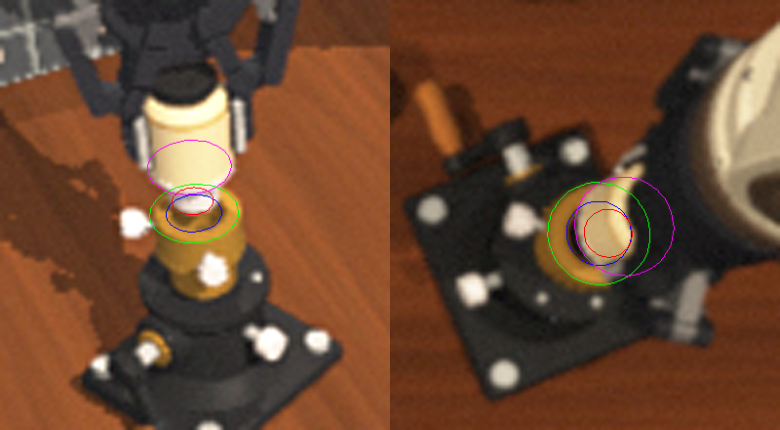

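View pics/x_wrist.png

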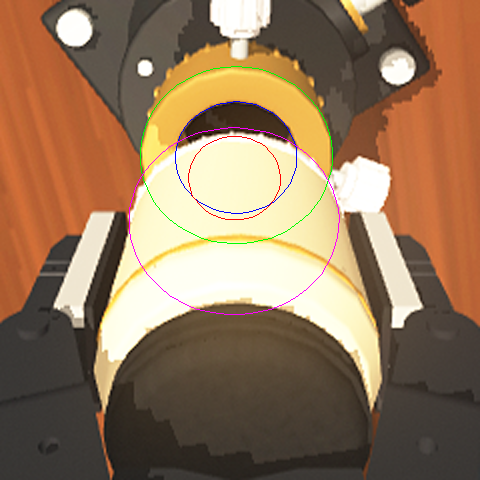

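Emit:
{"fn": "play_rows", "kwargs": {
  "rows": [
    [1,[0,-0.3,0],[0,0.1,0]],
    [1,[0,0,0],[0,0,0]],
    [1,[0,0,0],[0,0,0]]
  ]
}}

```text
time: 12.25
ee_pos: [0.5893, -0.2163, 0.1938]
tcp_rot: [180.0, -0.1, -10.7]
wrist_force: [1.0, 0.0, -3.4]
opening: 0.0486
```

```bash
python3 -c "
from h import *
goto((.5885,-.217,.159),-10.7)"
```

```text
t=12.25 pos=[ 0.5893 -0.2163  0.1938] rot=[ 1.7999e+02 -1.2000e-01 -1.0670e+01] F=[ 1.04  0.01 -3.44] open=0.0486 | shift cm [-0.08  0.08  3.48] turn [ 0.01 -0.12  0.03]
```

Emit:
{"fn": "play_rows", "kwargs": {
  "rows": [
    [1,[-0.05,0,0.5],[0,-0.1,0]],
    [1,[0,0,0.5],[0,0,0]],
    [1,[0,0,0],[0,0,0]],
    [1,[0,0,0],[0,0,0]]
  ]
}}

```text
time: 12.65
ee_pos: [0.5888, -0.2161, 0.1827]
tcp_rot: [180.0, -0.0, -10.7]
wrist_force: [-0.1, 0.7, -3.5]
opening: 0.0491
```

```bash
python3 -c "
from h import *
goto((.5885,-.217,.159),-10.7)"
```

```text
t=12.65 pos=[ 0.5888 -0.2161  0.1827] rot=[ 1.7998e+02 -1.0000e-02 -1.0660e+01] F=[-0.12  0.66 -3.49] open=0.0491 | shift cm [-0.01  0.09  2.37] turn [ 0.02 -0.01  0.04]
```

Foot about 2 mm below the rim with no contact force. I'll nudge y and continue.

Emit:
{"fn": "play_rows", "kwargs": {
  "rows": [
    [1,[0,0.1,0.3],[0,0,0]],
    [1,[0,0,0.4],[0,0,0]],
    [1,[0,0,0],[0,0,0]],
    [1,[0,0,0],[0,0,0]]
  ]
}}

```text
time: 13.05
ee_pos: [0.5886, -0.2169, 0.175]
tcp_rot: [-180.0, 0.0, -10.6]
wrist_force: [-0.4, 0.9, -3.2]
opening: 0.0483
```

```bash
python3 -c "
from h import *
goto((.5885,-.217,.159),-10.7)"
```

```text
t=13.05 pos=[ 0.5886 -0.2169  0.175 ] rot=[-1.7997e+02  1.0000e-02 -1.0650e+01] F=[-0.4   0.94 -3.16] open=0.0483 | shift cm [-0.    0.02  1.6 ] turn [-0.03  0.01  0.05]
```

Emit:
{"fn": "play_rows", "kwargs": {
  "rows": [
    [1,[0,0,0.4],[0,0,0]],
    [1,[0,0,0.4],[0,0,0]],
    [1,[0,0,0.2],[0,0,0]],
    [1,[0,0,0],[0,0,0]],
    [1,[0,0,0],[0,0,0]]
  ]
}}

```text
time: 13.55
ee_pos: [0.5886, -0.2169, 0.1642]
tcp_rot: [-180.0, 0.0, -10.6]
wrist_force: [-0.4, 1.3, -3.0]
opening: 0.0487
```

```bash
python3 -c "
from h import *
goto((.5885,-.217,.159),-10.7)"
```

```text
t=13.55 pos=[ 0.5886 -0.2169  0.1642] rot=[-179.97    0.    -10.65] F=[-0.39  1.34 -3.02] open=0.0487 | shift cm [-0.01  0.01  0.52] turn [-0.03  0.    0.05]
```

Emit:
{"fn": "play_rows", "kwargs": {
  "rows": [
    [1,[0,0,0.3],[0,0,0]],
    [1,[0,0,0],[0,0,0]],
    [1,[0,0,0.2],[0,0,0]],
    [1,[0,0,0],[0,0,0]],
    [1,[0,0,0],[0,0,0]]
  ]
}}

```text
time: 14.05
ee_pos: [0.5889, -0.2168, 0.1617]
tcp_rot: [-180.0, -0.2, -10.6]
wrist_force: [-1.1, 1.2, -3.1]
opening: 0.0489
```

```bash
python3 -c "
from h import *
goto((.5885,-.217,.159),-10.7)"
```

```text
t=14.05 pos=[ 0.5889 -0.2168  0.1617] rot=[-179.99   -0.18  -10.64] F=[-1.07  1.2  -3.09] open=0.0489 | shift cm [-0.03  0.03  0.27] turn [-0.01 -0.18  0.06]
```

Emit:
{"fn": "play_rows", "kwargs": {
  "rows": [
    [1,[0,0,0.3],[0,0,0]],
    [1,[0,0,0.1],[0,0,0]],
    [1,[0,0,0],[0,0,0]]
  ]
}}

```text
time: 14.35
ee_pos: [0.5889, -0.2168, 0.1614]
tcp_rot: [180.0, -0.4, -10.6]
wrist_force: [-0.3, 0.6, -4.9]
opening: 0.0484
```

```bash
python3 -c "
from h import *
goto((.5885,-.217,.159),-10.7)"
```

```text
t=14.35 pos=[ 0.5889 -0.2168  0.1614] rot=[179.98  -0.38 -10.64] F=[-0.3   0.61 -4.9 ] open=0.0484 | shift cm [-0.04  0.03  0.24] turn [ 0.02 -0.38  0.06]
```

Emit:
{"fn": "play_rows", "kwargs": {
  "rows": [
    [1,[0,0,0.5],[0,-0.4,0]],
    [1,[0,0,0],[0,0,0]]
  ]
}}

```text
time: 14.55
ee_pos: [0.5891, -0.2167, 0.1622]
tcp_rot: [179.9, -0.3, -10.6]
wrist_force: [-0.7, 2.0, -5.2]
opening: 0.0489
```

```bash
python3 -c "
from h import *
goto((.5885,-.217,.159),-10.7)
o=get_obs();print(o['q'].round(3),o['qd'].round(2))"
```

```text
t=14.55 pos=[ 0.5891 -0.2167  0.1622] rot=[179.93  -0.29 -10.64] F=[-0.71  1.98 -5.23] open=0.0489 | shift cm [-0.06  0.04  0.32] turn [ 0.07 -0.29  0.06]
[-2.0190e+01  1.4572e+01  1.2124e+01  8.7256e+01 -2.1000e-02  8.0447e+01] [-0.09 -0.98  0.58  0.8   0.03 -0.01]
```

```bash
python3 - <<'E'
from h import *
goto((.5885,-.217,.159),-10.7)
d=camera('scene');w=camera('wrist')
c=(.589,-.217,.139)
crop(d,'y_s',(220,40,320,170),4);crop(w,'y_w',(200,150,440,390),2)
a=cv2.imread('pics/y_s.png');b=cv2.imread('pics/y_w.png');b=cv2.resize(b,(390,390));b=cv2.copyMakeBorder(b,0,a.shape[0]-390,0,0,0)
cv2.imwrite('pics/y.png',np.hstack([a,b]))
goto((.5885,-.217,.159),-10.7)
E
```

```text
t=14.55 pos=[ 0.5891 -0.2167  0.1622] rot=[179.93  -0.29 -10.64] F=[-0.71  1.98 -5.23] open=0.0489 | shift cm [-0.06  0.04  0.32] turn [ 0.07 -0.29  0.06]
t=14.65 pos=[ 0.5892 -0.2168  0.1612] rot=[179.94  -0.25 -10.64] F=[-0.6   1.77 16.48] open=0.0487 | shift cm [-0.06  0.03  0.22] turn [ 0.06 -0.25  0.06]
```

View pics/y.png

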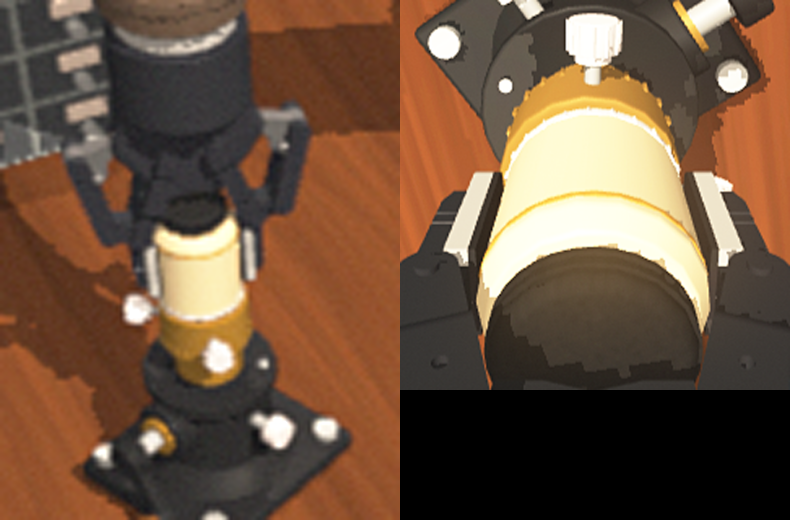

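The eyepiece is seated: no gap in either picture, and the force jumped to about +16 N. I'll release it now.

Emit:
{"fn": "play_rows", "kwargs": {
  "rows": [
    [0.6,[0,0,0],[0,0,0]],
    [0,[0,0,0],[0,0,0]],
    [0,[0,0,0],[0,0,0]],
    [0,[0,0,0],[0,0,0]],
    [0,[0,0,0],[0,0,0]],
    [0,[0,0,0],[0,0,0]]
  ],
  "newtons": 30
}}

```text
time: 15.25
ee_pos: [0.5897, -0.2177, 0.1592]
tcp_rot: [179.9, -0.2, -10.7]
wrist_force: [-0.4, -0.1, 0.0]
opening: 0.0854
```

```bash
python3 - <<'E'
from h import *
goto((.5885,-.217,.25),-10.7)
d=camera('scene');w=camera('wrist')
crop(d,'y_s',(220,40,320,170),4);crop(w,'y_w',(200,150,440,390),2)
a=cv2.imread('pics/y_s.png');b=cv2.imread('pics/y_w.png');b=cv2.resize(b,(390,390));b=cv2.copyMakeBorder(b,0,a.shape[0]-390,0,0,0)
cv2.imwrite('pics/z.png',np.hstack([a,b]))
E
```

```text
t=15.25 pos=[ 0.5897 -0.2177  0.1592] rot=[179.87  -0.2  -10.67] F=[-0.42 -0.08  0.03] open=0.0854 | shift cm [-0.1  -0.03 -9.08] turn [ 0.13 -0.2   0.03]
```

View pics/z.png

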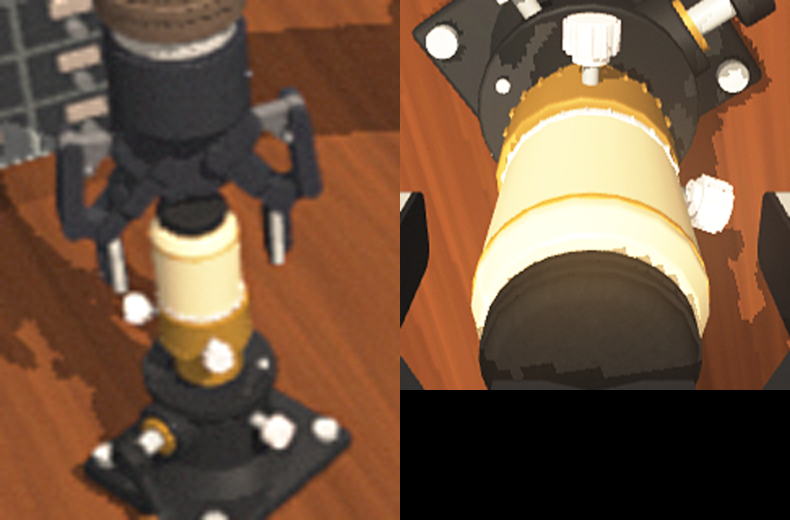

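Emit:
{"fn": "play_rows", "kwargs": {
  "rows": [
    [0,[0,0,-1.5],[0,0,0]],
    [0,[0,0,-1.5],[0,0,0]],
    [0,[0,0,-1.5],[0,0,0]],
    [0,[0,0,-1.5],[0,0,0]],
    [0,[0,0,-1.5],[0,0,0]],
    [0,[0,0,-1.5],[0,0,0]],
    [0,[0,0,0],[0,0,0]],
    [0,[0,0,0],[0,0,0]]
  ]
}}

```text
time: 16.15
ee_pos: [0.5895, -0.2175, 0.2551]
tcp_rot: [179.9, -0.3, -10.7]
wrist_force: [0.3, 0.3, -0.4]
opening: 0.0854
```

```bash
python3 -c "
from h import *
goto((.5885,-.217,.245),-10.7)"
```

```text
t=16.15 pos=[ 0.5895 -0.2175  0.2551] rot=[179.85  -0.31 -10.66] F=[ 0.3   0.26 -0.37] open=0.0854 | shift cm [-0.11 -0.03  1.01] turn [ 0.15 -0.31  0.04]
```

Emit:
{"fn": "play_rows", "kwargs": {
  "rows": [
    [1,[-0.1,0,0],[0.1,-0.3,0]],
    [1,[0,0,0],[0,0,0]],
    [1,[0,0,0],[0,0,0]],
    [1,[0,0,0],[0,0,0]],
    [1,[0,0,0],[0,0,0]],
    [1,[0,0,0],[0,0,0]],
    [1,[0,0,0],[0,0,0]],
    [1,[0,0,0],[0,0,0]],
    [1,[0,0,0],[0,0,0]]
  ]
}}

```text
time: 17.05
ee_pos: [0.5877, -0.2171, 0.2521]
tcp_rot: [180.0, 0.2, -10.7]
wrist_force: [0.3, -1.0, 0.1]
opening: 0.0
```

```bash
python3 - <<'E'
from h import *
goto((.5885,-.217,.222),-10.7)
w=camera('wrist');save(w,'w6')
E
```

```text
t=17.05 pos=[ 0.5877 -0.2171  0.2521] rot=[179.99   0.25 -10.67] F=[ 0.29 -1.04  0.1 ] open=0.0000 | shift cm [ 0.09 -0.02  3.01] turn [0.01 0.25 0.03]
```

View pics/w6.png

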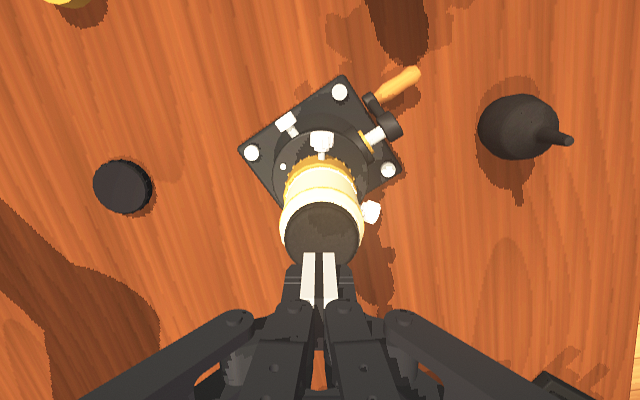

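Emit:
{"fn": "play_rows", "kwargs": {
  "rows": [
    [1,[0.1,0,1],[0,0.2,0]],
    [1,[0,0,0.8],[0,0,0]],
    [1,[0,0,0.5],[0,0,0]],
    [1,[0,0,0],[0,0,0]],
    [1,[0,0,0],[0,0,0]]
  ]
}}

```text
time: 17.6
ee_pos: [0.5885, -0.2171, 0.2261]
tcp_rot: [-180.0, 0.1, -10.7]
wrist_force: [-0.4, -0.5, 0.1]
opening: 0.0
```

```bash
python3 -c "
from h import *
goto((.5885,-.217,.217),-10.7)"
```

```text
t=17.60 pos=[ 0.5885 -0.2171  0.2261] rot=[-1.800e+02  9.000e-02 -1.067e+01] F=[-0.43 -0.52  0.08] open=0.0000 | shift cm [ 0.   -0.01  0.91] turn [-0.    0.09  0.03]
```

Emit:
{"fn": "play_rows", "kwargs": {
  "rows": [
    [1,[0,0,0.4],[0,0,0]],
    [1,[0,0,0.3],[0,0,0]],
    [1,[0,0,0],[0,0,0]],
    [1,[0,0,0],[0,0,0]]
  ]
}}

```text
time: 18.0
ee_pos: [0.5886, -0.2172, 0.2195]
tcp_rot: [180.0, 0.0, -10.7]
wrist_force: [-0.2, -0.1, 1.4]
opening: -0.0002
```

```bash
python3 -c "
from h import *
goto((.5885,-.217,.217),-10.7)"
```

```text
t=18.00 pos=[ 0.5886 -0.2172  0.2195] rot=[ 1.7999e+02  2.0000e-02 -1.0670e+01] F=[-0.16 -0.11  1.37] open=-0.0002 | shift cm [-0.02 -0.02  0.25] turn [0.01 0.02 0.03]
```

Emit:
{"fn": "play_rows", "kwargs": {
  "rows": [
    [1,[0,0,0.3],[0,0,0]],
    [1,[0,0,0],[0,0,0]],
    [1,[0,0,0],[0,0,0]]
  ]
}}

```text
time: 18.3
ee_pos: [0.5887, -0.2172, 0.2181]
tcp_rot: [180.0, -0.1, -10.7]
wrist_force: [-1.2, 0.2, 3.3]
opening: -0.0
```

```bash
python3 -c "
from h import *
goto((.5885,-.217,.215),-10.7)"
```

```text
t=18.30 pos=[ 0.5887 -0.2172  0.2181] rot=[ 1.7997e+02 -1.1000e-01 -1.0660e+01] F=[-1.16  0.16  3.33] open=-0.0000 | shift cm [-0.02 -0.01  0.31] turn [ 0.03 -0.11  0.04]
```

Emit:
{"fn": "play_rows", "kwargs": {
  "rows": [
    [1,[0,0,0.4],[0,0,0]],
    [1,[0,0,0.1],[0,0,0]],
    [1,[0,0,0],[0,0,0]]
  ]
}}

```text
time: 18.6
ee_pos: [0.5887, -0.2172, 0.2162]
tcp_rot: [179.9, -0.3, -10.7]
wrist_force: [-2.9, 1.5, 8.8]
opening: -0.0
```

```bash
python3 -c "
from h import *
goto((.5885,-.217,.215),-10.7)"
```

```text
t=18.60 pos=[ 0.5887 -0.2172  0.2162] rot=[179.93  -0.33 -10.66] F=[-2.86  1.47  8.77] open=-0.0000 | shift cm [-0.02 -0.01  0.12] turn [ 0.07 -0.33  0.04]
```

```bash
python3 - <<'E'
from h import *
for i in range(8):
    d=camera('scene' if i%2 else 'wrist');goto((.5885,-.217,.215))
    save(d,'f%d'%(i%2))
E
```

```text
t=18.65 pos=[ 0.5887 -0.2172  0.2164] rot=[179.93  -0.34 -10.66] F=[-2.54  0.76  8.34] open=-0.0000 | shift cm [-0.02 -0.01  0.14]
t=18.70 pos=[ 0.5886 -0.2172  0.2163] rot=[179.93  -0.33 -10.66] F=[-2.52  0.45  8.08] open=-0.0000 | shift cm [-0.02 -0.01  0.13]
t=18.75 pos=[ 0.5887 -0.2172  0.2162] rot=[179.94  -0.32 -10.66] F=[-3.39  0.14  8.02] open=-0.0000 | shift cm [-0.02 -0.01  0.12]
t=18.80 pos=[ 0.5887 -0.2172  0.2162] rot=[179.94  -0.32 -10.66] F=[-3.47  0.74  8.53] open=0.0003 | shift cm [-0.02 -0.01  0.12]
t=18.85 pos=[ 0.5887 -0.2171  0.2161] rot=[179.94  -0.32 -10.66] F=[-2.46  1.05  8.42] open=-0.0000 | shift cm [-0.02 -0.01  0.11]
t=18.90 pos=[ 0.5887 -0.2172  0.2161] rot=[179.94  -0.32 -10.67] F=[-3.3   0.93  8.87] open=-0.0003 | shift cm [-0.02 -0.01  0.11]
t=18.95 pos=[ 0.5887 -0.2172  0.2161] rot=[179.94  -0.32 -10.66] F=[-1.61  1.34  8.24] open=-0.0001 | shift cm [-0.02 -0.01  0.11]
t=19.00 pos=[ 0.5887 -0.2172  0.2162] rot=[179.94  -0.32 -10.66] F=[-2.28  0.92  7.92] open=-0.0004 | shift cm [-0.02 -0.01  0.12]
```

Emit:
{"fn": "play_rows", "kwargs": {
  "rows": [
    [1,[0,0,0.2],[0,0,0]],
    [1,[0,0,0],[0,0,0]],
    [1,[0,0,0],[0,0,0]]
  ]
}}

```text
time: 19.3
ee_pos: [0.5886, -0.2172, 0.2173]
tcp_rot: [179.9, -0.5, -10.7]
wrist_force: [-3.4, 0.9, 6.5]
opening: 0.0001
```

```bash
python3 - <<'E'
from h import *
for i in range(10):
    d=camera('scene' if i%2 else 'wrist');o=get_obs();print(o['time'],o['ee_pos'].round(4),o['wrist_force'].round(1))
    save(d,'f%d'%(i%2))
    if i%2: crop(d,'ff',(200,30,340,180),4)
E
```

```text
19.35 [ 0.5886 -0.2172  0.2173] [-2.1  0.9  6.3]
19.4 [ 0.5886 -0.2172  0.2172] [-2.5  0.3  5.8]
19.45 [ 0.5886 -0.2172  0.2171] [-1.6  0.5  6.6]
19.5 [ 0.5886 -0.2172  0.2171] [-2.6  1.4  5.7]
19.55 [ 0.5886 -0.2172  0.217 ] [-2.4  1.   5.5]
19.6 [ 0.5886 -0.2171  0.217 ] [-2.6  1.1  6.1]
19.65 [ 0.5886 -0.2172  0.217 ] [-2.2  0.5  6.4]
19.7 [ 0.5886 -0.2172  0.217 ] [-2.   1.1  6.7]
19.75 [ 0.5886 -0.2171  0.217 ] [-3.1  0.8  7. ]
19.8 [ 0.5886 -0.2171  0.217 ] [-2.1  0.4  6.6]
```

View pics/ff.png

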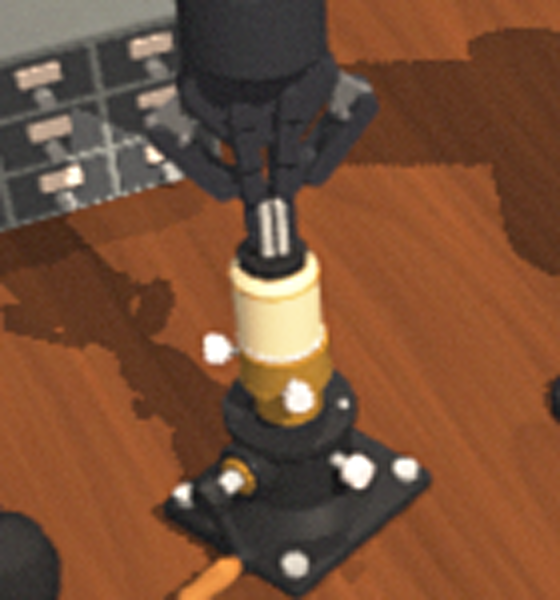

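View pics/f0.png

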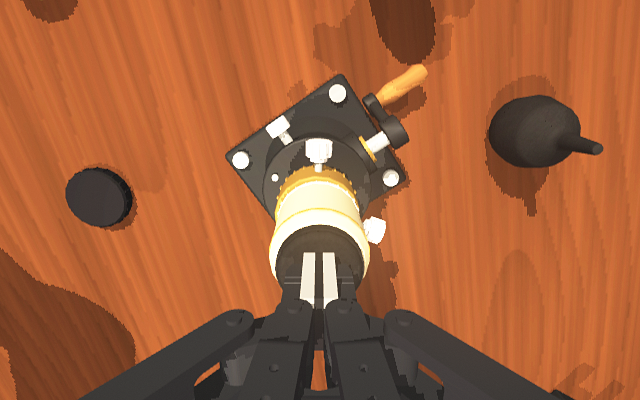

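Seated and pressing, but my zero rows relaxed the push to about 6.4 N. I'll add a little and end on a commanded shift.

Emit:
{"fn": "play_rows", "kwargs": {
  "rows": [
    [1,[0,0,0.3],[0,-0.4,0]],
    [1,[0,0,0.2],[0,0,0]],
    [1,[0,0,0.1],[0,0,0]]
  ]
}}

```text
time: 20.1
ee_pos: [0.5887, -0.2172, 0.2148]
tcp_rot: [179.9, -0.4, -10.7]
wrist_force: [-4.6, 1.1, 11.6]
opening: -0.0002
```

```bash
python3 - <<'E'
from h import *
for i in range(8):
    d=camera('scene');o=get_obs();print(o['time'],o['ee_pos'].round(4),o['tcp_rot'].round(1),o['wrist_force'].round(1))
E
```

```text
20.15 [ 0.5887 -0.2172  0.2149] [179.9  -0.4 -10.7] [-3.8  2.3 10.8]
20.2 [ 0.5887 -0.2171  0.2149] [179.9  -0.4 -10.7] [-3.9  1.5 10.3]
20.25 [ 0.5887 -0.2172  0.2149] [179.9  -0.4 -10.7] [-3.6  1.  10.5]
20.3 [ 0.5887 -0.2172  0.2149] [179.9  -0.4 -10.7] [-4.8  2.2  9.9]
20.35 [ 0.5887 -0.2172  0.2149] [179.9  -0.4 -10.7] [-3.3  1.2 10.6]
20.4 [ 0.5887 -0.2172  0.2149] [179.9  -0.4 -10.7] [-3.7  1.6 10.4]
20.45 [ 0.5887 -0.2172  0.2149] [179.9  -0.4 -10.7] [-3.8  0.5  9.4]
20.5 [ 0.5887 -0.2172  0.2149] [179.9  -0.4 -10.7] [-3.7  1.2 10.4]
```

```bash
python3 -c "
from h import *
print(job_done()); o=get_obs(); print(o['time'],o['wrist_force'])"
```

```text
the job is handed in; nothing more can be done
None
the job is handed in; nothing more can be done
```

The wide eyepiece is in the brass drawtube with its shoulder on the collar, and the closed fingertips are still pressing straight down on its rubber cap. I took it from the rack's middle hole, set it barrel first, opened the fingers fully and rose clear. I then shut them and pressed on the cap, and handed in without backing off.

**Last checks:**
- **Push:** it held steady at 9.4–10.8 N over 0.4 s, with about 4 N sideways. With the eyepiece's own weight, I estimate it bears on the drawtube with roughly 13 N.
- **Fit:** the last pictures viewed, taken before the final push increase, show the eyepiece upright with no gap at the collar. The seat height came out about 2 mm above my camera estimate of the rim (0.141 m against 0.139 m).
- **Time:** I handed in at about 20.5 s.

**What disagreed on the way:**
- One small extra push made the force drop from 8.4 to 6.4 N, so I redid it.
- The force readings bounced between −5 and +16 N while the eyepiece was seating.
- I saw nothing moved out of place in the pictures, but I did not measure the bystanders again at the end.

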